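# Ready a culture vessel for the autoclave: logger in, vent cap cracked a quarter turn

### The job

Get the culture vessel ready for the autoclave: take the temperature logger (the thin steel rod with the tall plain round head) out of the white rack and push it down the open narrow thermowell in the vessel's head plate until its head sits fully home. Then screw the vessel's knurled vent cap down, clockwise, until it bottoms out, and back it off a quarter turn so that steam can pass. Finish still gripping the cap there, steady, so that it can be taped in that position, and leave the other things around the vessel and the rack where they stand.

Things in the scene. Friction and masses are not known exactly. Their poses are not given: they have to be found in the camera images.
- logger_head (a point): Wireless temperature logger, loose, about 70 g, upright in an end hole of the rack: steel round head 22 mm in diameter, 40 mm tall, a fine dark groove near its top; below it a steel shaft 8 mm in diameter, 70 mm long, tapered tip. This point is the head's centre: its underside (shoulder, resting on the rack) is 20 mm below, its top 20 mm above, the shaft's tip 90 mm below. z up along the shaft.
- rack: White plastic rack, fixed, 158 mm long (its y axis) by 56 mm (x), top at 85 mm, end walls to 89 mm; origin at the centre of its underside, z up. Three 11 mm holes in its top at y = -50, 0, +50 mm: the middle one is empty, logger and blanking plug stand in the end ones, either way round. Rack and vessel can stand either way round, left or right.
- vessel: Culture vessel, fixed: glass jar on an aluminium foot under a round steel head plate 188 mm in diameter, its top 147 mm above the bench. Origin on the axis at the foot's underside; z up. In this frame the vent cap is at x = -56 mm, the open thermowell at x = +56 mm, a hub 20 mm across, 15 mm high on the axis, closed plugs 9 mm high at y = -56, +56 mm, four thumb nuts 13 mm high near the edge.
- well_mouth (a point): Centre of the open mouth of the thermowell, a narrow vertical steel tube standing 14 mm out of the head plate opposite the vent cap; 161 mm above the bench, z up. Bore 12 mm in diameter (11.3 across flats), 80 mm deep; its top 6 mm flares like a funnel to 19 mm, rim 25 mm across. Fully home, the logger's shoulder sits on the rim, its head's centre 20 mm above this point.
- vent_cap_center (a point): Centre of the knurled steel vent cap, half-way up its axis: upright cylinder 36 mm in diameter, 24 mm high, dark line across its top, captive and already started on a threaded neck; the head plate is 28 mm below this point when fully down. Clockwise from above brings it down, 5 mm a turn. It takes about 0.1 N m to turn, stays where it is left, and stops hard at the bottom.
- vent_cap: The vent cap as a whole; origin at the centre of its underside, x along the dark line on its top, z up.
- vent_turn (a joint): Angle of the vent cap in rad, growing as it is turned clockwise seen from above (screwed down): 0 at the first thread, 6.3 where it bottoms out. A quarter turn is 1.57.
- blank_plug: Blanking plug (leave alone), standing in the other end hole of the rack: same shaft diameter, 50 mm long, but a low round head 22 mm in diameter and 12 mm high with a small hexagon on top. Origin at the underside of its head.
- spare_cap: Spare knurled cap (leave alone), 36 mm in diameter, 24 mm high, lying on the bench between vessel and rack. Origin at its underside.
- media_bottle: Amber glass bottle (leave alone), 66 mm in diameter, 130 mm high, at the far side. Origin at its underside.
- dishes: Stack of three clear culture dishes (leave alone), 90 mm in diameter, 43 mm high, on the left. Origin at its underside.
- carton: White carton with a blue band (leave alone), 115 by 210 mm, 70 mm high, on the right. Origin at its underside.
Things that resemble listed ones, but are neither listed nor needed, are in the scene too. Leave any blue or purple look-alike of the part that bears logger_head alone.

How it is judged:
By the outcome, as a careful person would: the job done as asked, in the order asked, and still so for the second after the job is handed in, while the arm keeps its last pose, push and grip.
It also fails if it takes over 67 s, if anything falls off the work surface, if the arm or the gripper's body presses on something with over 40 N, if the wrist force passes 120 N, or if a joint passes its speed limit or range.

### The arm

A 6-joint arm with a two-finger parallel gripper is mounted at the origin on the work surface. World frame = base frame: x ahead of the robot, y to its left, z up, the work surface at z = 0. Lengths are in m, angles in degrees, forces in N, time in s.
With the tool pointing down it reaches from about 0.325 to 1 m from the base axis. Payload 5.1 kg.
Tool frame: the origin (TCP) lies between the finger pads; the fingertips stand 25 mm ahead of it and the grasp point (between the pads) lies 6 mm ahead of it; z points along the fingers, y is the line along which they close (so a half turn about z gives the same grasp; the last joint's range is limited). The gripper opens to 85 mm and grips with 20 to 120 N. Pads are 22 mm wide; open, the fingers measure 114 mm over their backs; the gripper's body (76 mm by 85 mm) begins 54 mm behind the grasp point. The pads swing forward as they close: fully open they stand 13 mm farther back than shut.
Start: joints at [66.371, 7.093, 94.555, -0, 78.352, -4.733], TCP at [0.211, 0.615, 0.256] pointing down, gripper open.
Joint ranges: [-149.61, 149.61], [-58.7, 133.49], [1.44, 155.28], [-77.14, 257.14], [18.33, 153.61], [-166.67, 166.67]. Speed limits (degrees/s): [147.25, 147.25, 180, 180, 180, 180].

### API

Orientations are given as [roll, pitch, yaw] about the fixed x, y, z axes, in that order (R = Rz(yaw) Ry(pitch) Rx(roll)).
In Python, from cell import * gives the robot as it stands.
- The arm moves only by the tool jog_arm, never from a script. Its argument "deltas" is a list that holds one entry, the list of rows, each a list of 4 numbers: the shift along the world's x, y, z in m, then the turn about the world's z in degrees. In form: [[[x, y, z, turn], ...]]. A call has 1 to 8 rows; each row shifts and turns the commanded pose from where the row before left it; what a row does not reach is not made up. A row lasts 1/12 s, in which the tool goes at most 41.7 mm and 7.16 degrees, less where a joint would pass 70% of its speed; a pose out of reach is approached as far as the arm can. A call with a gripper value outside its range is refused whole. "jaw" is the opening, from 0 (shut) to 1 (fully open), set as the call begins (left out, the last holds). The fingers move at their own pace and stop on an object; "force" is the grip in N (left out, the last holds). Time passes only in rows, so rows that do not move let the fingers close. It gives the time, the measured TCP pose, the force, the opening and the grip force at its end, in the units of the state.
- state(): the state, without advancing time (a new reading comes with each control period).
- get_image(name): name is "scene" or "top" or "wrist"; returns the picture (480x640x3 uint8, red, green, blue); there is no depth.
- camera_params(name): a dict with "camera_matrix" (3x3 intrinsics, pixels), "dist_coeffs" ([k1, k2, p1, p2, k3] as OpenCV has them; the pictures are not rectified), "world_from_camera" (4x4, takes a point from camera to world coordinates). Camera axes: x right, y down, z forward; pixel columns grow to the right and rows downward; lengths in m; the calibration is good to about 2 mm. A picture is of the moment at which its call begins: read the wrist's pose just before it. camera_params takes no time and is no camera call; for the wrist camera it gives the pose at the moment of the call.
- hand_in(): hands the job in; it is judged then, once.
The state is a dict: "t": time; "q": joint angles; "qd": joint speeds; "tau": joint torques, N m; "tcp_pos": TCP position; "eef_rot": TCP orientation; "contact_force": force on the tool from outside, world axes, zero at the start; "moment": the same for the moment, N m; "grip_width": finger opening in m; "gripper_force": force on a finger pad.
Only numpy, scipy, OpenCV 4.12 (cv2) and the standard library are available. Lean on these libraries where they do the work, as an engineer would, in place of code of your own. Each camera call takes 0.05 s, during which the arm holds its last target. There are 200 camera calls.

## Working session

There is one attempt and no reset: what is moved stays moved. The work goes in short steps, Python scripts to look and compute and a tool call to move; the robot and the scene stay as the last step left them, time stands still between calls to the robot, and variables do not carry over. Pictures are saved under pics/ and viewed, at most 10 in all, crops included, and the job is handed in when it is done.

Besides the shell and the picture viewer there is one more tool, called after "Request:" by a JSON object that holds its "name" and its "arguments". jog_arm: Moves the arm, as the interface text tells. Its arguments: {"type":"object","properties":{"deltas":{"type":"array"},"jaw":{"type":"number"},"force":{"type":"number"}},"required":["deltas"]}

```bash
mkdir -p pics
cat > h.py <<'E'
from cell import *
import numpy as np, cv2
def save(name,fn):
    im=get_image(name); cv2.imwrite('pics/'+fn,cv2.cvtColor(im,cv2.COLOR_RGB2BGR)); return im
def ray(cp,uv):
    K=np.array(cp['camera_matrix'],float);d=np.array(cp['dist_coeffs'],float);T=np.array(cp['world_from_camera'],float)
    p=cv2.undistortPoints(np.array([[uv]],float),K,d)[0,0]
    return T[:3,3],T[:3,:3]@np.array([p[0],p[1],1.])
def atz(cp,uv,z):
    o,r=ray(cp,uv); return o+r*(z-o[2])/r[2]
def proj(cp,P):
    K=np.array(cp['camera_matrix'],float);d=np.array(cp['dist_coeffs'],float);T=np.linalg.inv(np.array(cp['world_from_camera'],float))
    return cv2.projectPoints(np.array(P,float).reshape(-1,1,3),cv2.Rodrigues(T[:3,:3])[0],T[:3,3],K,d)[0][:,0]
E
python3 - <<'E'
from h import *
save('top','top0.png');save('scene','scene0.png')
for n in('top','scene'):print(camera_params(n))
print(state())
E
```

```text
{'camera_matrix': array([[559.0817256 ,   0.        , 322.31713211],
       [  0.        , 559.0817256 , 237.12047753],
       [  0.        ,   0.        ,   1.        ]]), 'dist_coeffs': array([-0.17812571,  0.        ,  0.        ,  0.        ,  0.        ]), 'world_from_camera': array([[-0.02438107, -0.99388739,  0.10767271,  0.44262515],
       [-0.99958483,  0.02258226, -0.0178942 ,  0.02592824],
       [ 0.01535333, -0.10806429, -0.99402534,  1.47593558],
       [ 0.        ,  0.        ,  0.        ,  1.        ]])}
{'camera_matrix': array([[494.2124129 ,   0.        , 331.72208961],
       [  0.        , 494.2124129 , 230.06101052],
       [  0.        ,   0.        ,   1.        ]]), 'dist_coeffs': array([0.03874263, 0.        , 0.        , 0.        , 0.        ]), 'world_from_camera': array([[-0.83667252,  0.32946291, -0.43753089,  1.0787271 ],
       [ 0.54766638,  0.49395796, -0.67532738,  0.79091255],
       [-0.00637345, -0.80464882, -0.59371681,  0.79490605],
       [ 0.        ,  0.        ,  0.        ,  1.        ]])}
{'t': 0.1, 'q': array([ 6.63700467e+01,  7.13226310e+00,  9.46259786e+01, -9.55718548e-04,
        7.83526996e+01, -4.73387844e+00]), 'qd': array([-0.01733153, -0.00820331, -0.08715353,  0.08703136, -0.07518825,
       -0.03961272]), 'tau': array([ 7.31720775e-04, -4.24929643e+01, -3.66654897e+01, -1.53032611e-04,
        3.94615723e-03,  1.44505071e-05]), 'tcp_pos': array([0.2103457 , 0.61448998, 0.25515049]), 'eef_rot': array([-1.79889360e+02, -8.22326862e-03,  1.61104111e+02]), 'contact_force': array([-0.32446492,  0.27804605, -0.33768803]), 'moment': array([-0.00879125,  0.02478212,  0.03738868]), 'gripper_force': 0.0, 'grip_width': 0.08559792426129814}
```

View pics/top0.png

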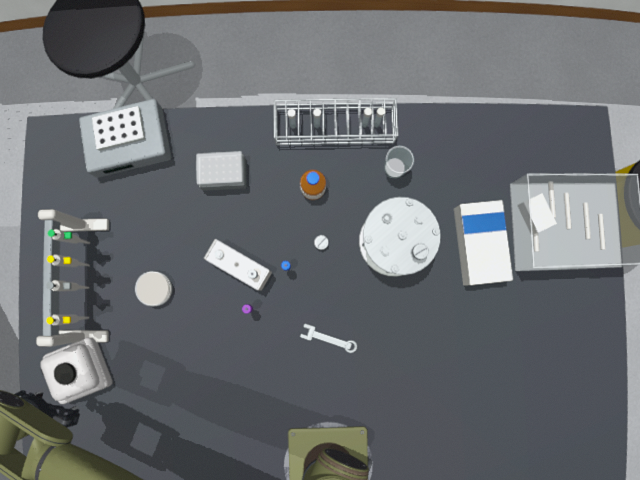

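View pics/scene0.png

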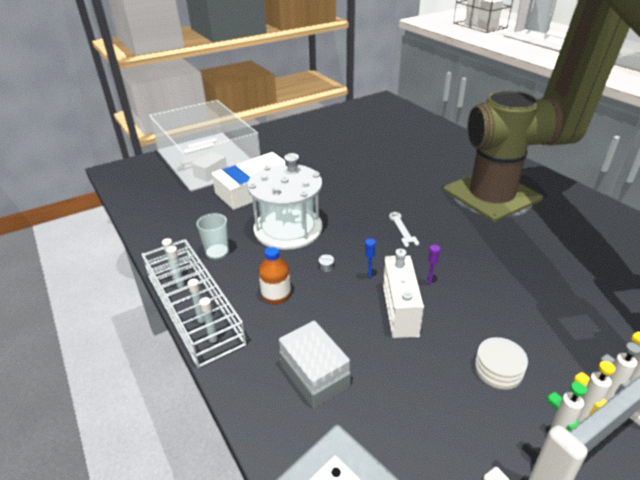

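Candidates in the top picture: a steel head at (254,274), a low head at (220,255) which is probably the blanking plug, and blue (286,266) and purple (247,309) look-alikes. In the scene picture the tall plain head is at (400,258), the rack end nearest the blue one, so I choose top (254,274). The vent cap is at about (420,252), and the well is probably at (387,218). I'll check these in close crops.

Run:
```python
from h import *
t=cv2.imread('pics/top0.png');s=cv2.imread('pics/scene0.png')
def c(im,x,y,w,h,k):return cv2.resize(im[y:y+h,x:x+w],None,fx=k,fy=k,interpolation=cv2.INTER_CUBIC)
a=c(t,200,230,100,100,4);b=c(t,350,190,100,100,4)
d=c(s,350,220,100,50,4);e=c(s,235,145,100,50,4)
cv2.imwrite('pics/crop1.png',np.vstack([np.hstack([a,b]),np.hstack([d,e])]))
```

```text
(no output)
```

View pics/crop1.png

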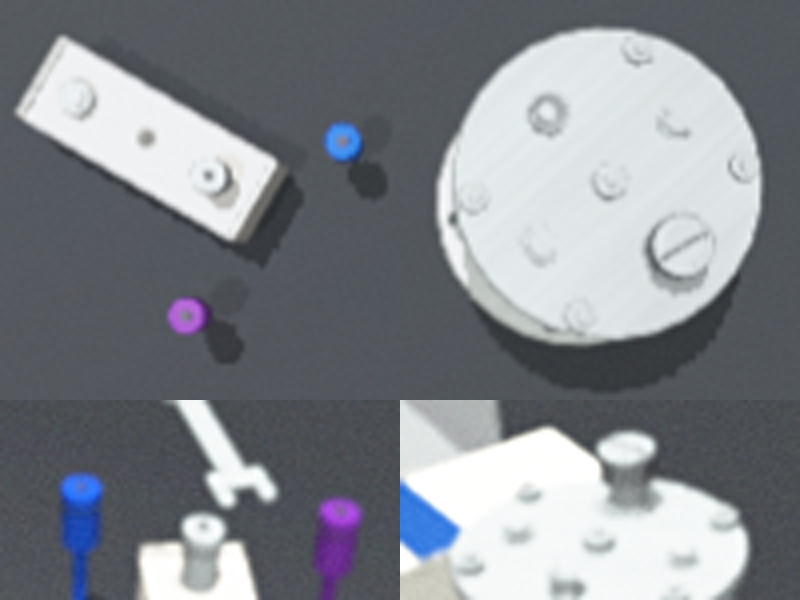

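The crop confirms the choice: the logger is the tall plain steel head, top picture (252.5,274). The plug is at (219,254.7), the empty hole at (236.5,264.5), the well mouth at (387,218.5), the hub at (402.7,235.5) and the vent cap top at (421,251.2).

Run:
```python
from h import *
cp=camera_params('top')
L=atz(cp,(252.5,274),.125);P=atz(cp,(219,254.7),.098);H=atz(cp,(236.5,264.5),.085)
W=atz(cp,(387,218.5),.161);B=atz(cp,(402.7,235.5),.162)
print(L,P,H,(L+P)/2,np.linalg.norm((L-H)[:2]),np.linalg.norm((P-H)[:2]),np.degrees(np.arctan2(*(L-P)[1::-1])))
print(W,B,np.linalg.norm((W-B)[:2]),'cap expected',2*B-W)
for z in(.187,.19,.195,.2,.205,.212):
    C=atz(cp,(421,251.2),z);print(z,C,np.linalg.norm((C-B)[:2]),np.linalg.norm((C-W)[:2]))
a,b=atz(cp,(515,255.5),.195),0
p,q=atz(cp,(350+260/4,190+262/4),.195),atz(cp,(350+308/4,190+233/4),.195);print(np.degrees(np.arctan2(*(q-p)[1::-1])))
sc=camera_params('scene');C=2*B-W
for z in(.187,.195,.205,.212):
    print(z,proj(sc,[C[0],C[1],z]),proj(sc,[W[0],W[1],.161]),proj(sc,[L[0],L[1],.125]))
```

```text
[0.50313707 0.17255688 0.125     ] [0.55386871 0.2583438  0.098     ] [0.52945391 0.21667383 0.085     ] [0.52850289 0.21545034 0.1115    ] 0.05137004544531115 0.048295634772708124 -120.59870899369164
[ 0.62621549 -0.15309121  0.161     ] [ 0.58448277 -0.18903629  0.162     ] 0.05507874990146106 cap expected [ 0.54275004 -0.22498136  0.163     ]
0.187 [ 0.54398683 -0.22662924  0.187     ] 0.055255330482537716 0.11031498227573265
0.19 [ 0.54375091 -0.22604141  0.19      ] 0.055031481218705644 0.11010058937086524
0.195 [ 0.54335771 -0.2250617   0.195     ] 0.05467267141166825 0.10975046088978092
0.2 [ 0.54296451 -0.22408199  0.2       ] 0.05433200678399764 0.10940939831180597
0.205 [ 0.54257131 -0.22310227  0.205     ] 0.05400983068654352 0.10907748667854472
0.212 [ 0.54202083 -0.22173068  0.212     ] 0.05359047612798654 0.10862834324937876
-60.814800406570555
0.187 [[291.54707871 156.99854613]] [[276.88826761 187.08029659]] [[399.94503535 250.4364201 ]]
0.195 [[291.37514715 154.22713205]] [[276.88826761 187.08029659]] [[399.94503535 250.4364201 ]]
0.205 [[291.1582526  150.73292679]] [[276.88826761 187.08029659]] [[399.94503535 250.4364201 ]]
0.212 [[291.00509942 148.26693257]] [[276.88826761 187.08029659]] [[399.94503535 250.4364201 ]]
```

Request:
{"name": "jog_arm", "arguments": {"deltas": [[[0.018,-0.027,0,-1],[0.018,-0.027,0,-1],[0.018,-0.027,0,-1],[0.018,-0.027,0,-1],[0.018,-0.027,0,-1],[0.018,-0.027,0,-1],[0.018,-0.027,0,-1],[0.018,-0.027,0,-1]]]}}

```text
t: 0.77
tcp_pos: [0.3549, 0.3974, 0.2558]
eef_rot: [-180.0, -0.0, 153.1]
contact_force: [0.7, 0.7, -0.2]
grip_width: 0.0853
gripper_force: 0.0
```

Request:
{"name": "jog_arm", "arguments": {"deltas": [[[0.018,-0.027,0,-1],[0.018,-0.027,0,-1],[0.018,-0.027,0,-1],[0.018,-0.027,0,-0.6],[0.018,-0.027,0,0],[0.018,-0.027,0,0],[0,0,0,0],[0,0,0,0]]]}}

```text
t: 1.43
tcp_pos: [0.4629, 0.2357, 0.2558]
eef_rot: [-180.0, -0.0, 149.3]
contact_force: [0.0, 1.2, 0.0]
grip_width: 0.0854
gripper_force: 0.0
```

Run:
```python
from h import *
s=state();cp=camera_params('wrist');save('wrist','w1.png');print(s['tcp_pos'],s['eef_rot'],s['q'],cp)
t=camera_params('top')
for n,uv in(('blue',(286,265)),('purple',(247,309))):print(n,atz(t,uv,.12))
print(proj(cp,[[.503,.1726,.125],[.5295,.2167,.085],[.5539,.2583,.098]]))
```

```text
[0.46290224 0.23570436 0.25577068] [-1.79962603e+02 -4.97315609e-02  1.49320268e+02] [ 2.10543620e+01 -9.62290567e+00  1.11043854e+02  1.62035720e-02
  7.86392138e+01 -3.82691225e+01] {'camera_matrix': array([[347.57132196,   0.        , 321.62018192],
       [  0.        , 347.57132196, 246.36781963],
       [  0.        ,   0.        ,   1.        ]]), 'dist_coeffs': array([0.01825364, 0.        , 0.        , 0.        , 0.        ]), 'world_from_camera': array([[ 5.09705359e-01,  8.16821341e-01,  2.70191310e-01,
         3.93413082e-01],
       [ 8.60348973e-01, -4.83807163e-01, -1.60406588e-01,
         2.76447371e-01],
       [-3.03033398e-04,  3.14218913e-01, -9.49350506e-01,
         3.74117441e-01],
       [ 0.00000000e+00,  0.00000000e+00,  0.00000000e+00,
         1.00000000e+00]])}
blue [0.52345538 0.09131478 0.12      ]
purple [0.41898877 0.18773351 0.12      ]
[[280.5043911  322.01929703]
 [341.18246869 299.71541837]
 [396.41137624 306.30271815]]
```

View pics/w1.png

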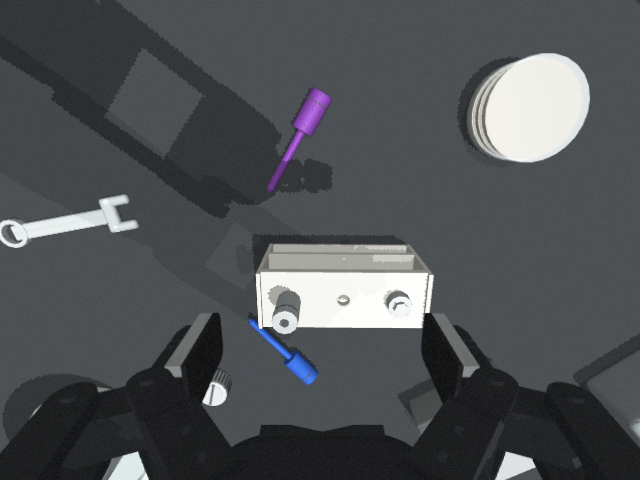

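The wrist picture shows the logger head top at (285,322), the empty hole at (343,300) and the plug at (401,308). Blue and purple stand clear of the rack.

Run:
```python
from h import *
cp=camera_params('wrist')
L=atz(cp,(285,322.5),.125);H=atz(cp,(343.3,300),.085);P=atz(cp,(401,308),.1)
print(L,H,P,np.linalg.norm((L-H)[:2]),np.linalg.norm((P-H)[:2]),np.degrees(np.arctan2(*(P-L)[1::-1])))
print(L-state()['tcp_pos'])
```

```text
[0.50483655 0.17648948 0.125     ] [0.53027294 0.21928023 0.085     ] [0.55573619 0.26224061 0.1       ] 0.049780105990194785 0.04993966953115841 59.30773135649673
[ 0.0424432  -0.06013399 -0.13081327]
```

Request:
{"name": "jog_arm", "arguments": {"deltas": [[[0.021,-0.03,0,0],[0.021,-0.03,0,0],[0,0,-0.02,0],[0,0,-0.03,0],[0,0,-0.03,0],[0,0,-0.03,0],[0,0,-0.018,0],[0,0,-0.01,0]]]}}

```text
t: 2.15
tcp_pos: [0.5018, 0.1778, 0.1147]
eef_rot: [-179.8, -0.2, 149.6]
contact_force: [-0.2, -0.5, -0.2]
grip_width: 0.085
gripper_force: 0.0
```

Request:
{"name": "jog_arm", "arguments": {"deltas": [[[0,0,0,0],[0,0,0,0],[0,0,0,0],[0,0,0,0],[0,0,0,0],[0,0,0,0],[0,0,0,0],[0,0,0,0]]], "jaw": 0, "force": 40}}

```text
t: 2.82
tcp_pos: [0.5054, 0.1771, 0.1201]
eef_rot: [179.9, 0.1, 149.5]
contact_force: [-2.2, -1.3, 5.9]
grip_width: 0.021
gripper_force: 39.0
```

Request:
{"name": "jog_arm", "arguments": {"deltas": [[[0,0,0.01,0],[0,0,0.02,0],[0,0,0.025,0],[0,0,0.03,0],[0,0,0.03,0],[0,0,0.03,0],[0,0,0.02,0],[0,0,0,0]]]}}

```text
t: 3.48
tcp_pos: [0.5068, 0.1775, 0.2901]
eef_rot: [179.6, 0.4, 149.5]
contact_force: [0.7, -0.5, -0.1]
grip_width: 0.0208
gripper_force: 39.5
```

Request:
{"name": "jog_arm", "arguments": {"deltas": [[[0.006,-0.015,0,0],[0.01,-0.035,0,0],[0.011,-0.037,0,0],[0.011,-0.037,0,0],[0.011,-0.037,0,0],[0.011,-0.037,0,0],[0.011,-0.037,0,0],[0.009,-0.034,0,0]]]}}

```text
t: 4.15
tcp_pos: [0.5842, -0.0942, 0.2818]
eef_rot: [-180.0, -0.1, 149.5]
contact_force: [0.8, 0.3, -0.6]
grip_width: 0.0209
gripper_force: 39.5
```

Request:
{"name": "jog_arm", "arguments": {"deltas": [[[0,0,0,0],[0,0,0,0],[0,0,0,0]]]}}

```text
t: 4.4
tcp_pos: [0.5839, -0.0918, 0.282]
eef_rot: [-180.0, -0.1, 149.5]
contact_force: [-1.1, -0.5, -0.8]
grip_width: 0.021
gripper_force: 39.5
```

Run:
```python
from h import *
s=state();cp=camera_params('wrist');save('wrist','w2.png');print(s['tcp_pos'],s['eef_rot'],s['q'],s['grip_width'],s['contact_force'])
print(proj(cp,[[.628,-.150,.161],[.5845,-.189,.162],[.5434,-.225,.19]]))
```

```text
[ 0.58393929 -0.09178352  0.28199125] [-1.79991556e+02 -1.32831767e-01  1.49474649e+02] [-1.41477123e+01 -1.07142701e+00  1.00573452e+02  2.97498829e-02
  8.06277987e+01 -7.36272494e+01] 0.020987518879157025 [-1.12167654 -0.54455608 -0.83247373]
[[286.77683715 329.71609684]
 [213.29260136 310.33676377]
 [120.9111651  308.14147798]]
```

View pics/w2.png

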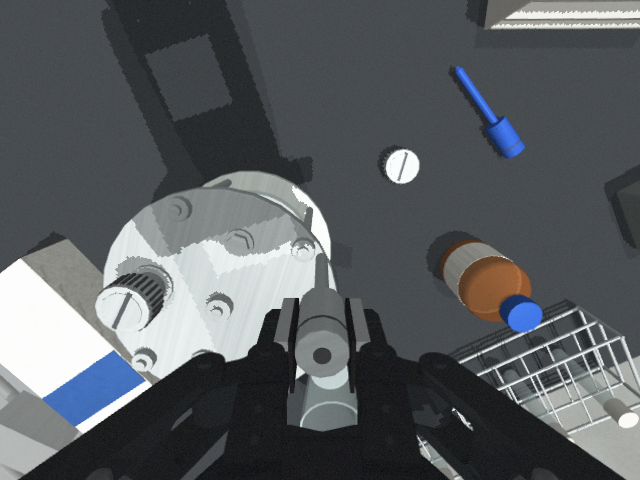

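The well is hidden behind the fingers. The hub is at about (218,304), the cap top at about (126,309), one closed plug at about (241,238) and the logger tip at about (321,257). I'll look at an enlarged crop to measure them.

Run:
```python
import cv2
t=cv2.imread('pics/w2.png')
cv2.imwrite('pics/crop2.png',cv2.resize(t[200:380,80:340],None,fx=3,fy=3,interpolation=cv2.INTER_CUBIC))
```

```text
(no output)
```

View pics/crop2.png

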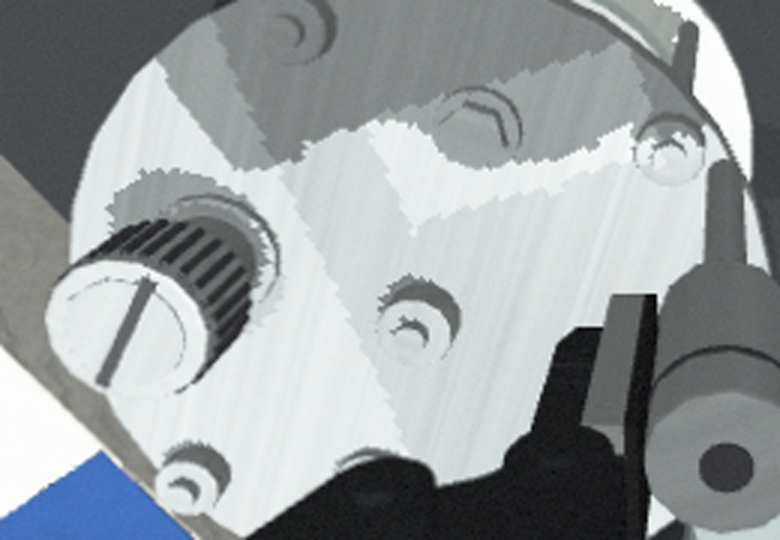

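Run:
```python
from h import *
cp=camera_params('wrist')
B=atz(cp,(217.3,311.7),.162);P=atz(cp,(239.3,244),.156)
for z in(.187,.19,.192):
  C=atz(cp,(122.3,310),z);print(z,C,np.linalg.norm((C-B)[:2]),'well',2*B-C)
u=(B-C)[:2];u/=np.linalg.norm(u);print('hub',B,'plug',P,np.linalg.norm((P-B)[:2]),'well from hub',B[:2]+.056*u, 'perp check',(P-B)[:2]@u)
p,q=[atz(cp,(80+x/3,200+y/3),.19) for x,y in((103,385),(150,280))];print('line ang',np.degrees(np.arctan2(*(q-p)[1::-1])))
print('head',atz(cp,(80+725/3,200+452/3),.287),atz(cp,(80+725/3,200+467/3),.287))
```

```text
0.187 [ 0.54569423 -0.22738051  0.187     ] 0.058221658123775506 well [ 0.62900752 -0.14602978  0.137     ]
0.19 [ 0.54525474 -0.22490276  0.19      ] 0.056843142794266985 well [ 0.62944701 -0.14850753  0.134     ]
0.192 [ 0.54496174 -0.22325093  0.192     ] 0.055968143929425986 well [ 0.62974001 -0.15015936  0.132     ]
hub [ 0.58735087 -0.18670515  0.162     ] plug [ 0.55166516 -0.14323469  0.156     ] 0.05624189439864847 well from hub [ 0.62976413 -0.15013856] perp check 0.0013574852628629114
line ang 119.8474253786028
head [ 0.5829386  -0.09105928  0.287     ] [ 0.58486579 -0.09219103  0.287     ]
```

Request:
{"name": "jog_arm", "arguments": {"deltas": [[[0.0145,-0.019,0,0],[0.0155,-0.02,0,0],[0.0155,-0.02,0,0],[0,0,0,0],[0,0,0,0],[0,0,0,0]]]}}

```text
t: 4.95
tcp_pos: [0.6297, -0.1495, 0.283]
eef_rot: [180.0, -0.1, 149.6]
contact_force: [-0.1, -0.1, -0.5]
grip_width: 0.0206
gripper_force: 39.5
```

Request:
{"name": "jog_arm", "arguments": {"deltas": [[[0,0,-0.006,0],[0,0,-0.006,0],[0,0,-0.005,0],[0,0,-0.004,0],[0,0,-0.003,0],[0,0,0,0],[0,0,0,0]]]}}

```text
t: 5.53
tcp_pos: [0.6299, -0.151, 0.259]
eef_rot: [-180.0, -0.0, 149.5]
contact_force: [-0.3, 0.1, -0.2]
grip_width: 0.0205
gripper_force: 39.5
```

Request:
{"name": "jog_arm", "arguments": {"deltas": [[[0,0,-0.003,0],[0,0,-0.003,0],[0,0,-0.003,0],[0,0,-0.003,0],[0,0,-0.003,0],[0,0,0,0]]]}}

```text
t: 6.03
tcp_pos: [0.6296, -0.1509, 0.2432]
eef_rot: [-180.0, -0.1, 149.5]
contact_force: [-0.8, -0.3, -1.6]
grip_width: 0.0209
gripper_force: 39.5
```

Request:
{"name": "jog_arm", "arguments": {"deltas": [[[0,0,-0.006,0],[0,0,-0.007,0],[0,0,-0.007,0],[0,0,-0.007,0],[0,0,-0.007,0],[0,0,-0.005,0],[0,0,-0.002,0],[0,0,0,0]]]}}

```text
t: 6.7
tcp_pos: [0.6296, -0.1509, 0.2022]
eef_rot: [-180.0, -0.1, 149.5]
contact_force: [-0.3, 0.1, -1.3]
grip_width: 0.0206
gripper_force: 39.5
```

Request:
{"name": "jog_arm", "arguments": {"deltas": [[[0,0,-0.002,0],[0,0,-0.002,0],[0,0,-0.002,0],[0,0,-0.001,0],[0,0,0,0],[0,0,0,0]]]}}

```text
t: 7.2
tcp_pos: [0.6301, -0.1511, 0.1965]
eef_rot: [180.0, 0.0, 149.5]
contact_force: [0.0, 0.1, -0.4]
grip_width: 0.0207
gripper_force: 39.8
```

Request:
{"name": "jog_arm", "arguments": {"deltas": [[[0,0,-0.001,0],[0,0,-0.001,0],[0,0,0,0],[0,0,0,0]]]}}

```text
t: 7.53
tcp_pos: [0.6303, -0.1512, 0.1961]
eef_rot: [180.0, 0.1, 149.5]
contact_force: [-1.7, 1.4, 5.9]
grip_width: 0.0209
gripper_force: 40.3
```

Request:
{"name": "jog_arm", "arguments": {"deltas": [[[0,0,-0.001,0],[0,0,-0.001,0],[0,0,0,0],[0,0,0,0]]]}}

```text
t: 7.87
tcp_pos: [0.6304, -0.1512, 0.196]
eef_rot: [180.0, 0.1, 149.5]
contact_force: [-5.7, 1.2, 10.7]
grip_width: 0.0208
gripper_force: 40.9
```

Request:
{"name": "jog_arm", "arguments": {"deltas": [[[0,0,0.003,0],[0,0,0,0],[0,0,0,0],[0,0,0,0]]]}}

```text
t: 8.2
tcp_pos: [0.6304, -0.1512, 0.1961]
eef_rot: [180.0, 0.1, 149.5]
contact_force: [-0.8, 0.7, 4.5]
grip_width: 0.0209
gripper_force: 40.3
```

Request:
{"name": "jog_arm", "arguments": {"deltas": [[[0,0,0,0],[0,0,0,0],[0,0,0,0],[0,0,0,0],[0,0,0,0],[0,0,0,0],[0,0,0,0]]], "jaw": 1}}

```text
t: 8.78
tcp_pos: [0.63, -0.151, 0.1952]
eef_rot: [-180.0, -0.0, 149.5]
contact_force: [0.2, -0.1, 0.1]
grip_width: 0.0854
gripper_force: 0.0
```

Request:
{"name": "jog_arm", "arguments": {"deltas": [[[0,0,0.02,0],[0,0,0.03,0],[0,0,0.03,0],[-0.03,-0.003,0.01,0],[-0.033,-0.003,0,0],[-0.034,-0.003,0,0],[-0.03,-0.003,0,0],[0,0,0,0]]]}}

```text
t: 9.45
tcp_pos: [0.4992, -0.1631, 0.285]
eef_rot: [-179.9, -0.1, 149.4]
contact_force: [1.7, -0.1, -0.1]
grip_width: 0.0852
gripper_force: 0.0
```

Request:
{"name": "jog_arm", "arguments": {"deltas": [[[0,0,0,0],[0,0,0,0]]]}}

```text
t: 9.62
tcp_pos: [0.5034, -0.1631, 0.2858]
eef_rot: [180.0, 0.1, 149.5]
contact_force: [-0.0, -0.3, 0.4]
grip_width: 0.0855
gripper_force: 0.0
```

Run:
```python
from h import *
s=state();cp=camera_params('wrist');save('wrist','w3.png');sc=save('scene','s3.png')
print(s['tcp_pos'],s['eef_rot'],s['grip_width'],s['contact_force'],s['moment'])
pr=proj(cp,[[.5447,-.2228,.191],[.5447,-.2228,.167]]);print(pr)
x,y=pr[0].astype(int)
w=cv2.imread('pics/w3.png');s2=cv2.imread('pics/s3.png')
x0,y0=max(0,x-65),min(max(0,y-75),330)
print(x0,y0)
cv2.imwrite('pics/crop3.png',np.hstack([cv2.resize(w[y0:y0+150,x0:x0+130],None,fx=4,fy=4,interpolation=cv2.INTER_CUBIC)[:, :520],cv2.resize(s2[130:230,240:285],None,fx=6,fy=6,interpolation=cv2.INTER_CUBIC)[:600]]))
```

```text
[ 0.50343981 -0.16314611  0.28580891] [1.79979336e+02 7.18640096e-02 1.49492178e+02] 0.08545066391603884 [-0.03397157 -0.30864404  0.40561936] [-0.02398403 -0.0356877   0.01001938]
[[279.36294755 346.98750972]
 [282.91201484 328.74546751]]
214 271
```

View pics/crop3.png

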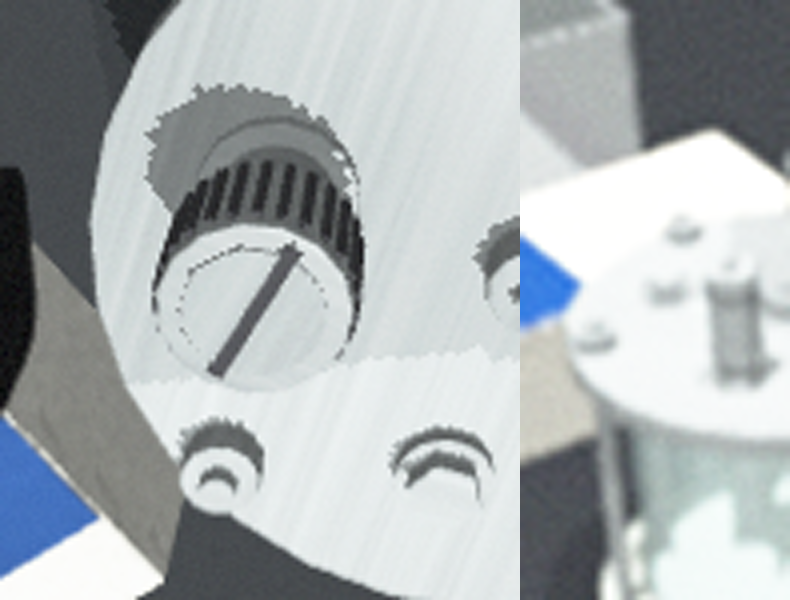

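Request:
{"name": "jog_arm", "arguments": {"deltas": [[[0.0207,-0.0302,0,0],[0.0207,-0.0303,0,0],[0,0,-0.02,0],[0,0,-0.025,0],[0,0,-0.025,0],[0,0,-0.017,0],[0,0,-0.01,0],[0,0,0,0]]], "jaw": 0.65}}

```text
t: 10.38
tcp_pos: [0.5437, -0.2227, 0.1849]
eef_rot: [-180.0, -0.3, 149.5]
contact_force: [-0.3, 0.5, 0.1]
grip_width: 0.0554
gripper_force: 0.0
```

Request:
{"name": "jog_arm", "arguments": {"deltas": [[[0,0,0,0],[0,0,0,0],[0,0,0,0],[0,0,0,0],[0,0,0,0],[0,0,0,0]]], "jaw": 0, "force": 50}}

```text
t: 10.88
tcp_pos: [0.545, -0.2244, 0.1899]
eef_rot: [-180.0, 0.2, 149.5]
contact_force: [-1.9, -3.7, 3.2]
grip_width: 0.0346
gripper_force: 50.5
```

```bash
python3 -c "
from h import *
s=state();print(s['tcp_pos'],s['eef_rot'],s['q'],s['contact_force'],s['moment'],s['grip_width'],s['gripper_force'])"
```

```text
[ 0.54501559 -0.22437969  0.18990467] [-1.79960866e+02  1.75460570e-01  1.49494806e+02] [-2.75738804e+01  2.31639239e+00  1.06191525e+02 -5.07286051e-02
  7.13188597e+01 -8.70524509e+01] [-1.9224405  -3.73592723  3.17240004] [-0.59332552  0.20767316 -0.00758035] 0.03459223543014238 50.48265516757965
```

Request:
{"name": "jog_arm", "arguments": {"deltas": [[[0,0,-0.0001,-3],[0,0,-0.0001,-7],[0,0,-0.0001,-7],[0,0,-0.0001,-7],[0,0,-0.0001,-7],[0,0,-0.0001,-7],[0,0,-0.0001,-7],[0,0,-0.0001,-7]]]}}

```text
t: 11.55
tcp_pos: [0.5449, -0.2245, 0.1892]
eef_rot: [179.9, 0.2, 97.2]
contact_force: [-1.7, -4.2, 3.2]
grip_width: 0.0347
gripper_force: 50.8
```

```bash
python3 -c "
from h import *
s=state();print(s['tcp_pos'],s['eef_rot'],s['contact_force'],s['moment'],s['grip_width'])"
```

```text
[ 0.54486896 -0.2245426   0.18915873] [1.79920350e+02 1.61266761e-01 9.71777827e+01] [-1.6850125  -4.17353143  3.24786255] [-0.67685197  0.36384348  0.04455218] 0.0346920718160974
```

Request:
{"name": "jog_arm", "arguments": {"deltas": [[[0,0,-0.0001,-7],[0,0,-0.0001,-7],[0,0,-0.0001,-7],[0,0,-0.0001,-7],[0,0,-0.0001,-7],[0,0,-0.0001,-7],[0,0,-0.0001,-7],[0,0,-0.0001,-7]]]}}

```text
t: 12.22
tcp_pos: [0.5446, -0.2245, 0.1884]
eef_rot: [179.9, 0.0, 41.2]
contact_force: [-3.1, -3.9, 3.6]
grip_width: 0.0345
gripper_force: 50.9
```

```bash
python3 -c "
from h import *
s=state();print(s['eef_rot'],s['contact_force'],s['moment'],s['grip_width'])"
```

```text
[1.79859316e+02 4.74746460e-02 4.11782869e+01] [-3.09164735 -3.93713418  3.55559772] [-0.66865667  0.54180088  0.07383077] 0.0345151358538541
```

Request:
{"name": "jog_arm", "arguments": {"deltas": [[[0,0,-0.0001,-7],[0,0,-0.0001,-7],[0,0,-0.0001,-7],[0,0,-0.0001,-7],[0,0,-0.0001,-7],[0,0,-0.0001,-7],[0,0,-0.0001,-7],[0,0,-0.0001,-7]]]}}

```text
t: 12.88
tcp_pos: [0.5445, -0.2243, 0.1876]
eef_rot: [179.9, -0.1, -14.8]
contact_force: [-3.6, -2.8, 4.1]
grip_width: 0.0344
gripper_force: 50.9
```

```bash
python3 -c "
from h import *
s=state();print(s['eef_rot'],s['contact_force'],s['moment'],s['grip_width'])"
```

```text
[ 1.79904147e+02 -6.19213269e-02 -1.48186746e+01] [-3.61232804 -2.83797246  4.1005272 ] [-0.55519446  0.67239228  0.10031811] 0.034423067530148836
```

Request:
{"name": "jog_arm", "arguments": {"deltas": [[[0,0,-0.0001,-7],[0,0,-0.0001,-7],[0,0,-0.0001,-7],[0,0,-0.0001,-7],[0,0,-0.0001,-7],[0,0,-0.0001,-7],[0,0,-0.0001,-7],[0,0,-0.0001,-7]]]}}

```text
t: 13.55
tcp_pos: [0.5447, -0.224, 0.1868]
eef_rot: [-180.0, -0.1, -70.8]
contact_force: [-3.5, -2.5, 4.5]
grip_width: 0.0347
gripper_force: 51.0
```

Request:
{"name": "jog_arm", "arguments": {"deltas": [[[0,0,-0.0001,-7],[0,0,-0.0001,-7],[0,0,-0.0001,-4],[0,0,0,0]]]}}

```text
t: 13.88
tcp_pos: [0.5447, -0.224, 0.1865]
eef_rot: [-179.9, -0.1, -88.6]
contact_force: [-2.9, -3.5, 6.2]
grip_width: 0.0349
gripper_force: 51.1
```

```bash
python3 -c "
from h import *
s=state();print(s['eef_rot'],s['q'],s['contact_force'],s['moment'],s['grip_width'])"
```

```text
[-1.79934364e+02 -7.88296809e-02 -8.85665901e+01] [-2.75610935e+01  2.48390342e+00  1.06357339e+02 -3.92591748e-02
  7.10631415e+01  1.51018161e+02] [-2.9013884  -3.49967122  6.17722181] [-0.3281897   0.66987455 -0.09895535] 0.03486156015622039
```

Request:
{"name": "jog_arm", "arguments": {"deltas": [[[0,0,0,0],[0,0,0,0],[0,0,0,0],[0,0,0,0],[0,0,0.01,7],[0,0,0,7],[0,0,0,7],[0,0,0,7]]], "jaw": 0.65}}

```text
t: 14.55
tcp_pos: [0.5445, -0.2233, 0.1947]
eef_rot: [-180.0, 0.0, -60.1]
contact_force: [-0.5, -0.7, 0.5]
grip_width: 0.0555
gripper_force: 0.0
```

Request:
{"name": "jog_arm", "arguments": {"deltas": [[[0,0,0,7],[0,0,0,7],[0,0,0,7],[0,0,0,7],[0,0,0,7],[0,0,0,7],[0,0,0,7],[0,0,0,7]]]}}

```text
t: 15.22
tcp_pos: [0.5444, -0.2232, 0.1945]
eef_rot: [-180.0, 0.0, -4.1]
contact_force: [-0.8, -0.7, 0.3]
grip_width: 0.0554
gripper_force: 0.0
```

Request:
{"name": "jog_arm", "arguments": {"deltas": [[[0,0,0,7],[0,0,0,7],[0,0,0,7],[0,0,0,7],[0,0,0,7],[0,0,0,7],[0,0,0,7],[0,0,0,7]]]}}

```text
t: 15.88
tcp_pos: [0.5444, -0.2232, 0.1944]
eef_rot: [-180.0, -0.0, 51.9]
contact_force: [-0.3, -0.3, -0.4]
grip_width: 0.0551
gripper_force: 0.0
```

Request:
{"name": "jog_arm", "arguments": {"deltas": [[[0,0,0,7],[0,0,0,7],[0,0,0,7],[0,0,0,7],[0,0,0,7],[0,0,-0.005,3.5],[0,0,-0.005,0],[0,0,0,0]]]}}

```text
t: 16.55
tcp_pos: [0.5437, -0.223, 0.1831]
eef_rot: [-179.9, -0.1, 89.9]
contact_force: [-0.0, -0.5, -0.4]
grip_width: 0.0556
gripper_force: 0.0
```

Request:
{"name": "jog_arm", "arguments": {"deltas": [[[0,0,0,0],[0,0,0,0],[0,0,0,0],[0,0,0,0],[0,0,0,0],[0,0,0,0]]], "jaw": 0, "force": 50}}

```text
t: 17.05
tcp_pos: [0.5447, -0.2234, 0.1849]
eef_rot: [180.0, -0.0, 90.0]
contact_force: [2.2, 1.0, -2.0]
grip_width: 0.0346
gripper_force: 50.1
```

```bash
python3 -c "
from h import *
s=state();print(s['tcp_pos'],s['eef_rot'],s['q'],s['contact_force'],s['moment'],s['grip_width'])"
```

```text
[ 0.54467457 -0.22344192  0.18488355] [ 1.79958825e+02 -1.14654970e-02  8.99903309e+01] [-2.75410782e+01  2.56754789e+00  1.06439189e+02  3.08893828e-02
  7.09620532e+01 -2.75414730e+01] [ 2.16266997  0.96504628 -2.01619694] [ 0.19216567 -0.37458541 -0.06055101] 0.03461980696737396
```

Request:
{"name": "jog_arm", "arguments": {"deltas": [[[0,0,-0.0001,-7],[0,0,-0.0001,-7],[0,0,-0.0001,-7],[0,0,-0.0001,-7],[0,0,-0.0001,-7],[0,0,-0.0001,-7],[0,0,-0.0001,-7],[0,0,-0.0001,-7]]]}}

```text
t: 17.72
tcp_pos: [0.5452, -0.224, 0.1847]
eef_rot: [179.8, -0.0, 33.9]
contact_force: [-2.5, -5.7, 0.1]
grip_width: 0.0349
gripper_force: 50.2
```

```bash
python3 -c "
from h import *
s=state();print(s['tcp_pos'],s['eef_rot'],s['contact_force'],s['moment'],s['grip_width'])"
```

```text
[ 0.54517871 -0.22397716  0.18474316] [ 1.79836463e+02 -2.30835482e-02  3.38705485e+01] [-2.54120006 -5.74987916  0.13717198] [-0.81291719  0.42400102  1.1976566 ] 0.034932053416294365
```

Request:
{"name": "jog_arm", "arguments": {"deltas": [[[0,0,0,0.5],[0,0,0,0],[0,0,0,0]]]}}

```text
t: 17.97
tcp_pos: [0.545, -0.2241, 0.1847]
eef_rot: [179.9, -0.0, 34.7]
contact_force: [3.1, -1.9, -0.4]
grip_width: 0.0346
gripper_force: 50.2
```

```bash
python3 -c "
from h import *
s=state();print(s['tcp_pos'],s['eef_rot'],s['contact_force'],s['moment'],s['grip_width'])"
```

```text
[ 0.54499245 -0.2241205   0.18473062] [ 1.79865827e+02 -2.78942715e-02  3.46874970e+01] [ 3.13121404 -1.906319   -0.44764007] [-0.38902857 -0.49522175  0.81471476] 0.03458492567097551
```

Run:
```python
from h import *
cp=camera_params('wrist');save('wrist','w4.png')
x,y=proj(cp,[.545,-.224,.187])[0];print(x,y)
w=cv2.imread('pics/w4.png');x0,y0=int(x-66),int(y-70);print(x0,y0)
cv2.imwrite('pics/crop4.png',cv2.resize(w[y0:y0+140,x0:x0+132],None,fx=4,fy=4,interpolation=cv2.INTER_CUBIC))
```

```text
320.3252474745189 348.89449454458816
254 278
```

View pics/crop4.png

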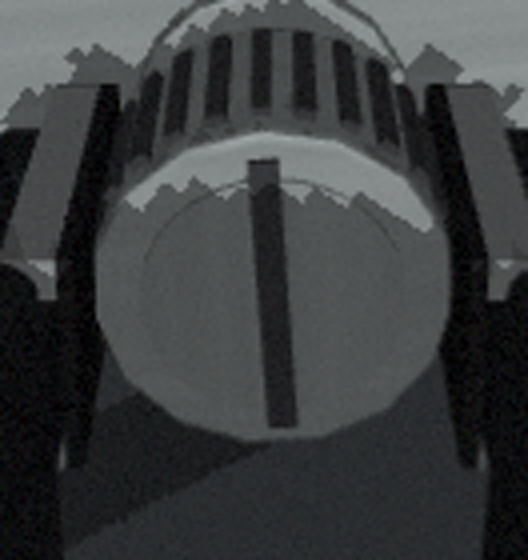

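Run:
```python
from h import *
cp=camera_params('wrist')
def la(cp,a,b,x0,y0,z,k=4.):
    p,q=[atz(cp,(x0+u/k,y0+v/k),z) for u,v in(a,b)];d=q-p
    return np.degrees(np.arctan2(d[1],d[0]))%180,np.linalg.norm(d),(p+q)/2
print(la(cp,(264,165),(283,425),254,278,.187))
w=cv2.imread('pics/w4.png');s=state();print(s['eef_rot'],s['moment'])
```

```text
(np.float64(38.31047993949545), np.float64(0.029637467580138018), array([ 0.54400827, -0.22568989,  0.187     ]))
[ 1.79870145e+02 -3.11916131e-02  3.46483353e+01] [-0.44024834 -0.54630035  0.85787323]
```

Request:
{"name": "jog_arm", "arguments": {"deltas": [[[0,0,0.0001,7],[0,0,0.0001,7],[0,0,0.0001,7],[0,0,0.0001,7],[0,0,0.0001,7],[0,0,0.0001,7],[0,0,0.0001,7],[0,0,0.0001,7]]]}}

```text
t: 18.68
tcp_pos: [0.5447, -0.2239, 0.1855]
eef_rot: [179.9, 0.0, 90.8]
contact_force: [1.9, -2.4, 0.6]
grip_width: 0.0348
gripper_force: 50.2
```

Request:
{"name": "jog_arm", "arguments": {"deltas": [[[0,0,0.0001,7],[0,0,0.0001,7],[0,0,0.0001,7],[0,0,0.0001,7],[0,0,0.0001,7],[0,0,0,0],[0,0,0,0]]]}}

```text
t: 19.27
tcp_pos: [0.5445, -0.224, 0.1859]
eef_rot: [180.0, 0.1, 125.3]
contact_force: [1.0, -2.3, 2.3]
grip_width: 0.0347
gripper_force: 50.4
```

Run:
```python
from h import *
s=state();print(s['tcp_pos'],s['eef_rot'],s['contact_force'],s['moment'])
cp=camera_params('wrist');save('wrist','w5.png');save('scene','s5.png')
x,y=proj(cp,[.545,-.224,.187])[0]
w=cv2.imread('pics/w5.png');x0,y0=int(x-66),int(y-70);print(x0,y0)
s2=cv2.imread('pics/s5.png')
cv2.imwrite('pics/crop5.png',np.hstack([cv2.resize(w[y0:y0+140,x0:x0+132],None,fx=4,fy=4,interpolation=cv2.INTER_CUBIC),cv2.resize(s2[125:265,220:285],None,fx=4,fy=4,interpolation=cv2.INTER_CUBIC)]))
```

```text
[ 0.54452512 -0.22401539  0.18592391] [1.79994786e+02 5.06080419e-02 1.25315761e+02] [ 1.02981669 -2.28115321  2.25298852] [-0.40253198 -0.20589763  0.09067272]
257 277
```

View pics/crop5.png

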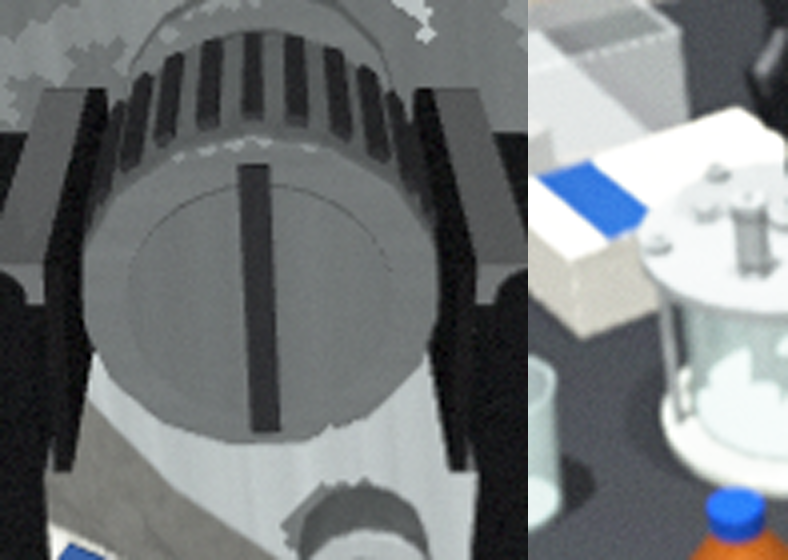

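Run:
```python
from h import *
cp=camera_params('wrist')
p,q=[atz(cp,(257+u/4,277+v/4),.188) for u,v in((254,168),(266,430))];d=q-p
s=state();print(np.degrees(np.arctan2(d[1],d[0]))%180,np.linalg.norm(d),s['eef_rot'],s['moment'],s['qd'])
```

```text
127.66288436010007 0.02994582536843104 [-1.79996589e+02  5.36325234e-02  1.25359529e+02] [-0.48786256 -0.13508053  0.06458695] [ 0.01569558  0.00545448  0.00569549 -0.1062622  -0.05937952 -0.5443494 ]
```

The cap line has turned back 89.4° from the stop, which is a quarter turn. The scene crop shows the logger upright and seated on the well.

```bash
python3 -c "
from h import *
print(hand_in())"
```

```text
the job is handed in; nothing more can be done
None
```

The job is handed in: the logger is fully home in the thermowell, and the vent cap was screwed down to its stop, backed off a quarter turn (89° measured) and is still gripped there.

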